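Put the scoop and milk pitcher away in the bar drawer

TASK

Put the coffee scoop and the small steel milk pitcher away through the opening of the half-open bar drawer: the scoop lying flat on its bowl in the wider, green-floored compartment, the pitcher standing upright in the narrower, grey-floored one, both set down rather than dropped. Then push the drawer gently until it is fully shut, without tipping the pitcher and leaving the tamper, the jar and the mug where they are.

Things in the scene. Friction and masses are not known exactly. Their poses are not given: they have to be found in the camera images.
- cabinet: Low black drawer box, fixed, 225 deep (x) x 325 wide (y) x 100 mm high, with a mat and a stack of saucers (28 mm high) at the back of its top. Origin: on the table, middle of the case's front edge; x points into the box (away from the drawer's front), z up. The underside of its top is 88 mm above the table, 70 mm above the drawer's floor.
- drawer (a joint): Sliding of the single drawer in m: 0 shut, 0.165 fully out; starts 0.12 to 0.16. It moves along the cabinet's -x and stays where it is left (about 1.5 N to move it). Its value is also the length of open drawer between the inside of the front panel and the cabinet's front edge, the only part that can be reached from above.
- drawer_front (a point): Point on the pale wooden drawer front: middle of the top edge of its outer face, 86 mm above the table; moves with the drawer; axes as the cabinet's. The panel is 319 mm wide, 15 mm thick, 82 mm high. A steel pull 80 mm wide stands out 18 mm from its middle, 14 to 24 mm below the top edge; the rest of the face is plain.
- long_bay (a point): On the floor of the drawer's wider compartment (green floor, on the cabinet's -y side), midway across it, 55 mm behind the inside of the front panel, 18 mm above the table; moves with the drawer; axes as the cabinet's. Compartment: x from -55 (panel) to +139 mm, 165 mm along y, centred here. Plywood walls 40 to 44 mm above the floor, panel 68 mm.
- small_bay (a point): On the floor of the drawer's narrower compartment (grey floor, on the cabinet's +y side), midway across it, 55 mm behind the inside of the front panel, 18 mm above the table; moves with the drawer; axes as the cabinet's. Compartment: x from -55 (panel) to +139 mm, 112 mm along y, centred here. A 6 mm plywood wall 40 mm high parts it from the wider one.
- scoop: Coffee scoop, about 90 g, 150 mm long along its x: an open steel bowl (46 mm across at the rim, 38 mm at its flat bottom, 28 mm high, centred at x = +52 mm) and a straight black handle from x = -75 to +33 mm, 15 mm wide, 8 mm thick, its top 29 mm up. Stands on the bowl's flat bottom, the handle in the air. Origin: at bottom level, under the middle of its length; z up.
- scoop_grip (a point): Point in the middle of the scoop's handle next to the bowl: 14 mm towards the bowl from the scoop's origin, 25 mm up. Good place to pinch across y.
- pitcher: Open steel milk pitcher, about 140 g, 60 mm high, round, straight, 52 mm across, walls 3 mm. Flat black grip pads at its +x and -x (28 wide, 12 to 56 mm up), 58 mm over the pads; held elsewhere it may swing between the fingers. Loop handle (8 mm rod) at +y reaches 46 mm from the axis, 14 to 50 mm up; spout at -y reaches 30 mm. Origin: centre of the underside; z up.
- tamper: Bystander: dark steel tamper standing on its 58 mm base, 92 mm high. Origin: centre of underside.
- jar: Bystander: steel jar with wooden cap, 72 mm across, 100 mm high. Origin: centre of underside.
- mug: Bystander: white mug, 80 mm across, 85 mm high. Origin: centre of underside.
Mind the look-alikes: they are no part of the job. Leave any turquoise look-alike of the pitcher alone.

How it is judged:
By the outcome, as a careful person would: the job done as asked, in the order asked, and still so for the second after the job is handed in, with the robot touching nothing.
It also fails if it takes over 72 s, if anything falls off the work surface, if the arm or the gripper's body presses on something with over 40 N, if the wrist force passes 120 N, or if a joint passes its speed limit or range.

ROBOT

A 6-joint arm with a two-finger parallel gripper is mounted at the origin on the work surface. World frame = base frame: x ahead of the robot, y to its left, z up, the work surface at z = 0. Lengths are in mm, angles in degrees, forces in N, time in s.
With the tool pointing down it reaches from about 300 to 850 mm from the base axis. Payload 4.2 kg.
Tool frame: the origin (TCP) lies on the mounting face of the last link; the fingertips stand 191 mm ahead of it and the grasp point (between the pads) lies 172 mm ahead of it; z points along the fingers, y is the direction in which the jaws open and shut (so a half turn about z gives the same grasp; the last joint's range is limited). The gripper opens to 91 mm and grips with 3 to 60 N. Pads are 32 mm wide; open, the fingers measure 118 mm over their backs; the gripper's body (76 mm by 178 mm) begins 60 mm behind the grasp point.
Start: joints at [67.208, 18.312, 89.639, -0, 72.044, -1.146], TCP at [212.101, 534.449, 404.776] pointing down, gripper open.
Joint ranges: [-177.97, 177.97], [-48.28, 115.42], [12.27, 149.76], [-77.06, 257.06], [2.81, 150.46], [-146.56, 146.56]. Speed limits (degrees/s): [147.25, 147.25, 180, 180, 180, 180].

INTERFACE

Orientations are given as [roll, pitch, yaw] about the fixed x, y, z axes, in that order (R = Rz(yaw) Ry(pitch) Rx(roll)).
In Python, from workcell import env gives the robot as it stands.
- The arm moves only by the shell command python3 -m handwheel 'ROWS' [FORCE]. ROWS is JSON, a list of rows, each an object with "gripper": the opening in per cent of the stroke, from 0 (shut) to 100 (fully open); "travel": the shift along the tool's x, y, z in m, a list of three; "twist": the turn about the tool's z in rad. In form: [{"gripper": gripper, "travel": [x, y, z], "twist": twist}, ...]. A call has 1 to 5 rows; each row shifts and turns the commanded pose from where the row before left it, along the tool's axes as they then stand; what a row does not reach is not made up. A row lasts 1/12 s, in which the tool goes at most 41.7 mm and 7.16 degrees, less where a joint would pass 70% of its speed; a pose out of reach is approached as far as the arm can. A call with a gripper value outside its range is refused whole. The fingers move at their own pace and stop on an object; FORCE is the grip in N (left out, the last holds). Time passes only in rows, so rows that do not move let the fingers close. It gives the time, the measured TCP pose, the force and the opening at its end, in the units of the state.
- env.state(): the state, without advancing time (a new reading comes with each control period).
- env.grab_frame(name): name is "scene" or "top" or "wrist"; returns a dict with "frame" (420x560x3 uint8, red, green, blue), "intrinsics" (3x3 intrinsics, pixels), "k1" (the pictures are not rectified: a ray, as slopes to the right and down, at radius r is drawn at 1 + k1 r^2 times it, then the intrinsics apply), "extrinsics" (4x4, takes a point from camera to world coordinates). Camera axes: x right, y down, z forward; pixel columns grow to the right and rows downward; lengths in mm; the calibration is good to about 2 mm. A picture is of the moment at which its call begins. There is no depth.
- env.job_done(): hands the job in, once; it reports no verdict.
Trained networks look in the newest picture that a camera, given by its name, has taken for a name from the list of things; names that differ only in an ending like _2 or _b are one class to them, and where a whole thing is asked for, a point or a joint stands for the part that bears it (a point fixed in the world has none). Each returns a list of dicts, best first, with "confidence" (0 to 1); they miss things now and then, are a little off and sometimes report something else, mostly with a low value. They report only what shows in the picture. A call takes as long as a camera call. They do not tell look-alikes from the thing itself.
- env.trace(camera, thing): "pixels" (420x560 bool, what is visible of it) and "uv" ([column, row] in pixels, amid what is visible of it).
- env.pinpoint(camera, thing): "uv" ([column, row] in pixels: a listed point, or the origin of a listed thing).
The state is a dict: "time_s": time; "qpos": joint angles; "qvel": joint speeds; "effort": joint torques, N m; "ee_pos": TCP position; "ee_rot": TCP orientation; "force": force on the tool from outside, world axes, zero at the start; "torque": the same for the moment, N m; "gripper_width": finger opening in mm.
Only numpy, scipy, OpenCV 4.12 (cv2) and the standard library are available. Lean on these libraries where they do the work, as an engineer would, in place of code of your own. Each camera call takes 0.05 s, during which the arm holds its last target. There are 200 camera calls.

## Working session

There is one attempt and no reset: what is moved stays moved. The work goes in short steps, Python scripts to look and compute and a shell command to move; the robot and the scene stay as the last step left them, time stands still between calls to the robot, and variables do not carry over. Pictures are saved under pics/ and viewed, about 8 in all and at most 12, crops included, and the job is handed in when it is done.

```bash
ls; mkdir -p pics; cat > h.py <<'E'
import numpy as np, cv2
from workcell import env
from scipy.spatial.transform import Rotation as R
def save(f,n,crop=None,scale=1):
    im=f["frame"]
    if crop: im=im[crop[1]:crop[3],crop[0]:crop[2]]
    if scale!=1: im=cv2.resize(im,None,fx=scale,fy=scale,interpolation=cv2.INTER_CUBIC)
    cv2.imwrite("pics/"+n,cv2.cvtColor(im,cv2.COLOR_RGB2BGR))
def ray(f,uv):
    K=np.array(f["intrinsics"]);E=np.array(f["extrinsics"]);k=f["k1"]
    d=np.array([(uv[0]-K[0,2])/K[0,0],(uv[1]-K[1,2])/K[1,1]]);s=d.copy()
    for _ in range(30): s=d/(1+k*(s@s))
    return E[:3,3],E[:3,:3]@np.r_[s,1]
def onz(f,uv,z):
    o,d=ray(f,uv); return o+d*(z-o[2])/d[2]
def proj(f,p):
    K=np.array(f["intrinsics"]);E=np.array(f["extrinsics"])
    c=E[:3,:3].T@(np.array(p)-E[:3,3]);s=c[:2]/c[2];s=s*(1+f["k1"]*(s@s))
    return np.array([K[0,0]*s[0]+K[0,2],K[1,1]*s[1]+K[1,2]])
def st():
    s=env.state();print("t",s["time_s"],"pos",np.round(s["ee_pos"],1),"rot",np.round(s["ee_rot"],1),"F",np.round(s["force"],1),"w",s["gripper_width"]);return s
E
python3 - <<'E'
from h import *
st()
Z=dict(cabinet=0,drawer_front=86,long_bay=18,small_bay=18,scoop=0,scoop_grip=25,pitcher=0,tamper=0,jar=0,mug=0)
for c in ("top","scene"):
    f=env.grab_frame(c);save(f,c+"0.png")
    print(c,np.round(f["extrinsics"],2).tolist())
    for n,z in Z.items():
        for r in env.pinpoint(c,n)[:3]:
            print(c,n,round(r["confidence"],2),np.round(r["uv"],1),np.round(onz(f,r["uv"],z)[:2],1))
E
```

```text
pics
t 0.0 pos [212.  534.3 403.9] rot [-179.9   -0.   158.4] F [0.8 0.7 0. ] w 90.95752189474572
top [[-0.02, -1.0, 0.08, 483.16], [-1.0, 0.03, 0.02, 80.54], [-0.02, -0.08, -1.0, 1122.65], [0.0, 0.0, 0.0, 1.0]]
top cabinet 0.57 [256.8 162.1] [688.  171.9]
top drawer_front 0.95 [274.1 224.1] [512.3 123.9]
top long_bay 0.86 [288.  189.9] [606.  87.]
top small_bay 0.81 [240.8 210.7] [552.6 216.3]
top small_bay 0.35 [381.7 210.9] [ 542.4 -165.3]
top scoop_grip 0.75 [456.4 230.7] [ 482.7 -367.5]
top pitcher 0.94 [356.3 284.7] [344.2 -92.3]
top pitcher 0.79 [421.1 189. ] [ 601.3 -282.9]
top pitcher 0.73 [385.5 210.1] [ 545.3 -179.9]
top tamper 0.61 [367.3 145.3] [ 727.6 -137.4]
top jar 0.68 [411.6 149.7] [ 712.7 -262.2]
top mug 0.69 [123.8 246.8] [459.9 551.9]
scene [[-0.2, 0.65, -0.73, 1608.36], [0.98, 0.14, -0.15, 307.89], [0.0, -0.75, -0.67, 1008.5], [0.0, 0.0, 0.0, 1.0]]
scene cabinet 0.74 [292.2 255.4] [676.5 167.2]
scene drawer_front 0.74 [289.4 201.2] [510.  125.6]
scene long_bay 0.96 [272.3 232.4] [602.8  85.5]
scene small_bay 0.86 [314.6 228. ] [552.3 222.1]
scene scoop 0.68 [164.1 243.7] [ 711.  -260.5]
scene scoop 0.47 [166.9 193.9] [ 459.6 -355.3]
scene scoop_grip 0.62 [162.9 190.7] [ 473.2 -361. ]
scene pitcher 0.59 [202.8 218.8] [ 566.6 -175.1]
scene pitcher 0.54 [169.3 219.1] [ 592.3 -291. ]
scene pitcher 0.53 [244.  184.6] [343.8 -83.4]
scene tamper 0.83 [198.4 255.8] [ 740. -130.]
scene tamper 0.21 [313.7 226.7] [527.2 216.6]
scene jar 0.63 [163.9 243.3] [ 709.3 -261.9]
```

View pics/top0.png

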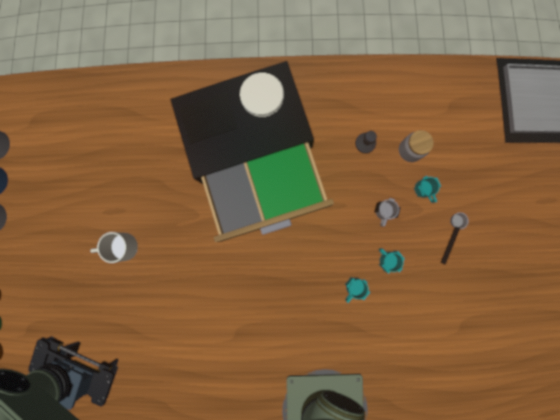

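View pics/scene0.png

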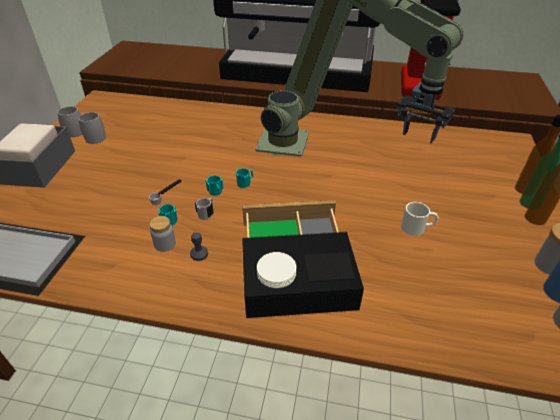

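Top picture: drawer front from about (217,238) to (331,204), green bay on the right and grey on the left. Candidates for the pitcher are steel (387,210) and turquoise (428,187), (391,261), (356,288); I choose steel (387,210). Only one scoop, bowl (459,219), handle end (444,263). Crops for checking:

```bash
python3 - <<'E'
from h import *
f=env.grab_frame("top");im=f["frame"]
a=cv2.resize(im[130:260,165:345],None,fx=4,fy=4,interpolation=cv2.INTER_CUBIC)[:, :]
b=cv2.resize(im[185:275,365:480],None,fx=5,fy=5,interpolation=cv2.INTER_CUBIC)
cv2.imwrite("pics/a.png",a[...,::-1]);cv2.imwrite("pics/b.png",b[...,::-1])
for n in("scoop","pitcher"):
    for c in("top","scene"):
        g=env.grab_frame(c)
        for r in env.trace(c,n)[:3]:
            m=r["pixels"];v,u=np.nonzero(m);P=np.c_[u,v].astype(float)
            w,V=np.linalg.eigh(np.cov(P.T));print(n,c,r["confidence"],m.sum(),r["uv"],P.min(0),P.max(0),np.degrees(np.arctan2(*V[::-1,1])))
E
```

```text
scoop top 0.57 420 [455.1, 225.5] [442. 213.] [467. 263.] 111.41699669440555
scoop scene 0.52 294 [160.1, 194.6] [148. 178.] [181. 205.] 142.527223865657
pitcher top 0.95 519 [428.6, 186.9] [414. 175.] [440. 202.] -139.65369817025598
pitcher top 0.88 452 [387.2, 210.1] [375. 199.] [399. 225.] 132.7873935008455
pitcher top 0.78 452 [390.4, 259.2] [379. 248.] [403. 271.] -146.91084501581742
pitcher scene 0.77 301 [216.6, 185.8] [207. 175.] [223. 195.] 90.24454548123525
pitcher scene 0.64 242 [169.0, 209.6] [159. 204.] [176. 224.] 48.02382238862041
pitcher scene 0.63 312 [201.8, 207.4] [195. 198.] [212. 219.] 80.76652497600736
```

View pics/a.png

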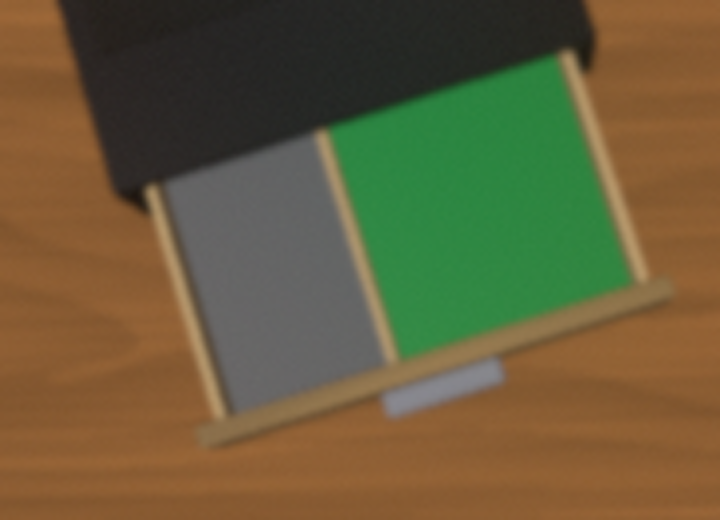

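View pics/b.png

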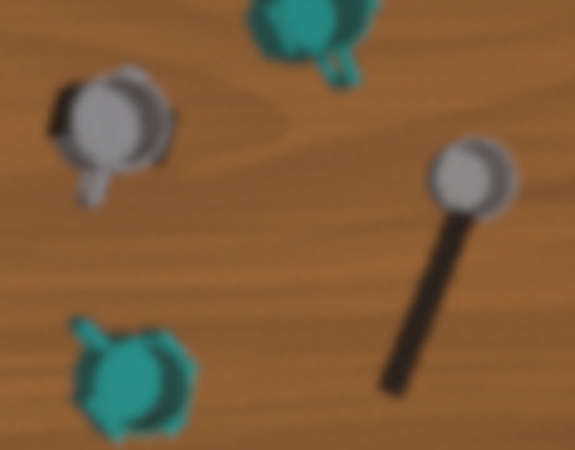

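The crop confirms the choice: the pitcher at (387,210) is steel with black pads and its handle points down at about (383,224). The scoop bowl is at about (459.6,220.6), handle end (443,263). The drawer front, divider and side walls are clear.

```bash
python3 - <<'E'
from h import *
f=env.grab_frame("top")
A=lambda x,y:(165+x/4-.4,130+y/4-.4); B=lambda x,y:(365+x/5-.4,185+y/5-.4)
def seg(n,p,q,z):
    P,Q=onz(f,p,z),onz(f,q,z);d=Q-P
    print(n,P[:2].round(1),Q[:2].round(1),np.hypot(*d[:2]).round(1),np.degrees(np.arctan2(d[1],d[0])).round(1))
seg("panel inner top",A(668,280),A(198,432),86)
seg("panel outer",A(673,297),A(208,445),86)
seg("left wall c",A(220,415),A(152,190),60)
seg("divider c",A(390,360),A(322,132),58)
seg("right wall c",A(643,280),A(568,55),60)
seg("case edge",A(592,55),A(112,190),100)
seg("case edge2 on drawer",A(556,57),A(165,180),100)
seg("scoop",B(391,392),B(473,178),28.5)
seg("pitcher ctr->handle",B(116,120),B(92,195),55)
seg("pads",B(62,110),B(165,155),45)
# two-view triangulation
g=env.grab_frame("scene")
def tri(n,i,j):
    a=env.pinpoint("top",n);b=env.pinpoint("scene",n)
    for x in a[:3]:
      for y in b[:3]:
        o,d=ray(f,x["uv"]);p,e=ray(g,y["uv"]);M=np.c_[d,-e];t=np.linalg.lstsq(M,p-o,rcond=None)[0]
        X,Y=o+d*t[0],p+e*t[1]
        if np.linalg.norm(X-Y)<15: print(n,((X+Y)/2).round(1),np.linalg.norm(X-Y).round(1))
for n in("drawer_front","long_bay","small_bay","scoop_grip","pitcher","cabinet","tamper","mug","jar"): 
    g=env.grab_frame("scene"); f=env.grab_frame("top"); tri(n,0,0)
E
```

```text
panel inner top [570.8 -23.5] [481.5 277.4] 313.8 106.5
panel outer [559.9 -26.3] [473.1 271.1] 309.8 106.3
left wall c [492.2 267.7] [641.3 311.4] 155.4 16.4
divider c [525.5 156.1] [677.  198.2] 157.2 15.5
right wall c [573.4  -9.8] [723.6  34.6] 156.6 16.5
case edge [714.2  21.1] [636.2 328.6] 317.3 104.2
case edge2 on drawer [713.5  44. ] [641.6 294.3] 260.5 106.0
scoop [ 397.2 -324.2] [ 510.8 -375.5] 124.6 -24.3
pitcher ctr->handle [ 546.  -173.4] [ 507.1 -159.1] 41.4 159.8
pads [ 552.7 -147.2] [ 527.4 -201.2] 59.6 -115.1
drawer_front [509.5 124.3  84.9] 5.2
long_bay [601.2  83.5  12.5] 5.3
scoop_grip [ 484.7 -364.5   30. ] 9.2
pitcher [344.8 -80.5  13.7] 4.9
pitcher [ 6.034e+02 -2.854e+02  3.000e-01] 2.4
cabinet [6.783e+02 1.717e+02 2.000e-01] 6.9
jar [ 708.9 -265.1   -7.1] 5.5
```

```bash
cat >> h.py <<'E'
def go(x,y,z,yaw=None):
    "TCP target mm -> total tool-frame travel (m) at present orientation, and twist (rad)"
    s=env.state();T=R.from_euler("xyz",s["ee_rot"],degrees=True)
    t=T.inv().apply(np.array([x,y,z])-s["ee_pos"])/1000
    w=None if yaw is None else np.radians((s["ee_rot"][2]-yaw+180)%360-180)
    print("travel",t.round(4),"twist",w,"rows>=",np.linalg.norm(t)/.0417)
E
python3 - <<'E'
from h import *
s=st();f=env.grab_frame("wrist");E=np.array(f["extrinsics"])
T=R.from_euler("xyz",s["ee_rot"],degrees=True).as_matrix()
print("cam in tool",(T.T@(E[:3,3]-s["ee_pos"])).round(1),(T.T@E[:3,:3]).round(2).tolist(),np.round(f["intrinsics"],0).tolist())
go(480,-362,404,155.7)
E
```

```text
t 3.45 pos [212.1 534.5 404.8] rot [180.    0.  158.4] F [-0.3  0.2 -0.1] w 91.38073678940013
cam in tool [68.2 -0.1 19.7] [[0.0, -0.97, -0.25], [1.0, -0.0, 0.0], [-0.0, -0.25, 0.97]] [[312.0, 0.0, 276.0], [0.0, 312.0, 214.0], [0.0, 0.0, 1.0]]
travel [-5.797e-01 -7.344e-01  7.000e-04] twist 0.046309587391716533 rows>= 22.43697127401742
```

```bash

python3 -m handwheel '[{"gripper":60,"travel":[-0.012,-0.0155,0],"twist":0},{"gripper":60,"travel":[-0.024,-0.0306,0],"twist":0},{"gripper":60,"travel":[-0.024,-0.0306,0],"twist":0},{"gripper":60,"travel":[-0.024,-0.0306,0],"twist":0},{"gripper":60,"travel":[-0.024,-0.0306,0],"twist":0}]'
python3 -m handwheel '[{"gripper":60,"travel":[-0.024,-0.0306,0],"twist":0},{"gripper":60,"travel":[-0.024,-0.0306,0],"twist":0},{"gripper":60,"travel":[-0.024,-0.0306,0],"twist":0},{"gripper":60,"travel":[-0.024,-0.0306,0],"twist":0},{"gripper":60,"travel":[-0.024,-0.0306,0],"twist":0}]'
python3 -m handwheel '[{"gripper":60,"travel":[-0.024,-0.0306,0],"twist":0},{"gripper":60,"travel":[-0.024,-0.0306,0],"twist":0},{"gripper":60,"travel":[-0.024,-0.0306,0],"twist":0},{"gripper":60,"travel":[-0.024,-0.0306,0],"twist":0},{"gripper":60,"travel":[-0.024,-0.0306,0],"twist":0}]'
```

```text
time_s: 3.92
ee_pos: [261.6, 364.8, 404.7]
ee_rot: [180.0, 0.0, 158.4]
force: [0.1, -0.2, 1.4]
gripper_width: 60.3
time_s: 4.33
ee_pos: [316.6, 178.2, 405.0]
ee_rot: [180.0, 0.0, 158.4]
force: [1.9, 0.5, 0.2]
gripper_width: 54.6
time_s: 4.75
ee_pos: [371.7, -8.5, 405.2]
ee_rot: [180.0, 0.1, 158.3]
force: [0.7, 0.4, 0.6]
gripper_width: 54.6
```

```bash

python3 -m handwheel '[{"gripper":60,"travel":[-0.024,-0.0306,0],"twist":0},{"gripper":60,"travel":[-0.024,-0.0306,0],"twist":0},{"gripper":60,"travel":[-0.024,-0.0306,0],"twist":0},{"gripper":60,"travel":[-0.024,-0.0306,0],"twist":0},{"gripper":60,"travel":[-0.024,-0.0306,0],"twist":0}]'
python3 -m handwheel '[{"gripper":50,"travel":[-0.024,-0.0306,0],"twist":0.02},{"gripper":50,"travel":[-0.024,-0.0306,0],"twist":0.026},{"gripper":50,"travel":[-0.024,-0.0306,0.01],"twist":0},{"gripper":50,"travel":[-0.018,-0.022,0.01],"twist":0},{"gripper":50,"travel":[0,0,0],"twist":0}]'
cat >> h.py <<'E'
def wrist_scoop(name=None):
    f=env.grab_frame("wrist")
    if name: save(f,name)
    for r in env.pinpoint("wrist","scoop_grip")[:2]: print("grip",r["confidence"],onz(f,r["uv"],25).round(1))
    for r in env.trace("wrist","scoop")[:2]:
        v,u=np.nonzero(r["pixels"]);h=np.array([onz(f,p,28)[:2] for p in np.c_[u,v][::3]])
        c=h.mean(0);w,V=np.linalg.eigh(np.cov(h.T));t=(h-c)@V[:,1];q=(h-c)@V[:,0]
        sgn=1 if np.ptp(q[t>t.mean()+20])>np.ptp(q[t<t.mean()-20]) else -1
        a=V[:,1]*sgn;t*=sgn; hd=t<t.max()-55
        # handle-only line
        c2=h[hd].mean(0);w,V=np.linalg.eigh(np.cov(h[hd].T));b=V[:,1]*np.sign(V[:,1]@a)
        L=(h-c2)@b; g=c2+b*(L.max()-61)
        print("trace",r["confidence"],len(u),"len",np.ptp(L).round(1),"dir",np.degrees(np.arctan2(b[1],b[0])).round(2),"grip",g.round(1),"fromtail",(c2+b*(L.min()+89)).round(1))
E
python3 -c "
from h import *
st();wrist_scoop('w1.png')"
```

```text
time_s: 5.17
ee_pos: [426.9, -195.1, 404.9]
ee_rot: [180.0, 0.0, 158.3]
force: [0.8, 0.7, 0.8]
gripper_width: 55.0
time_s: 5.58
ee_pos: [465.5, -337.5, 382.1]
ee_rot: [-179.9, -0.1, 155.5]
force: [-0.2, 0.2, -0.3]
gripper_width: 45.3
t 5.5833 pos [ 465.5 -337.5  382.1] rot [-1.799e+02 -1.000e-01  1.555e+02] F [-0.2  0.2 -0.3] w 45.32788044923514
grip 0.57 [ 473.7 -361.2   25. ]
trace 0.6 2556 len 147.3 dir -25.09 grip [ 475.8 -362.4] fromtail [ 478.2 -363.6]
```

View pics/w1.png

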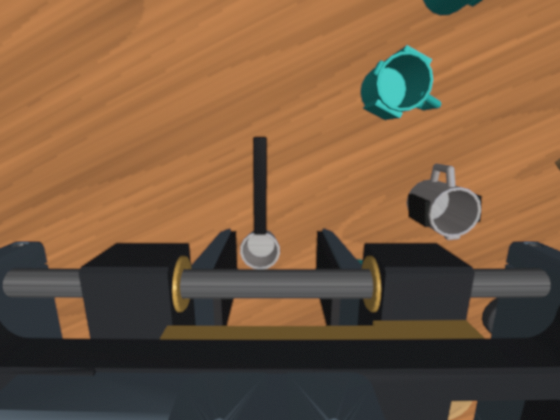

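Wrist view: scoop handle (260,138)–(260,235), bowl (260,250), aligned with the tool; steel pitcher at (450,205) with its handle at (443,172); turquoise one at (400,85).

```bash
python3 -c "
from h import *
go(474,-361.3,202,154.9)"
```

```text
travel [-0.0204 -0.0222  0.1823] twist 0.01374431159075952 rows>= 4.4323622754946035
```

```bash

python3 -m handwheel '[{"gripper":50,"travel":[-0.010,-0.011,0.02],"twist":0.014},{"gripper":50,"travel":[-0.0105,-0.011,0.03],"twist":0},{"gripper":50,"travel":[0,0,0.03],"twist":0},{"gripper":50,"travel":[0,0,0.02],"twist":0},{"gripper":50,"travel":[0,0,0],"twist":0}]'
python3 -c "
from h import *
go(474,-361.3,202,154.9);wrist_scoop();go(474,-361.3,202,154.9)"
```

```text
time_s: 6.15
ee_pos: [473.2, -359.4, 281.2]
ee_rot: [179.9, -0.5, 155.0]
force: [-0.8, 0.9, -0.2]
gripper_width: 46.0
travel [-0.0022 -0.0016  0.0791] twist 0.0015038040385279038 rows>= 1.898831580128946
grip 0.6 [ 476.6 -363.2   25. ]
travel [ 0.0008 -0.0006  0.0846] twist 0.0013863850023642546 rows>= 2.028665417068754
```

```bash

python3 -m handwheel '[{"gripper":50,"travel":[0.0005,-0.001,0.025],"twist":0},{"gripper":50,"travel":[0,0,0.03],"twist":0},{"gripper":50,"travel":[0,0,0.02],"twist":0},{"gripper":50,"travel":[0,0,0.009],"twist":0},{"gripper":50,"travel":[0,0,0],"twist":0}]' 15
python3 -m handwheel '[{"gripper":30,"travel":[0,0,0],"twist":0},{"gripper":10,"travel":[0,0,0],"twist":0},{"gripper":0,"travel":[0,0,0],"twist":0},{"gripper":0,"travel":[0,0,0],"twist":0},{"gripper":0,"travel":[0,0,0],"twist":0}]'
python3 -m handwheel '[{"gripper":0,"travel":[0,0,0],"twist":0},{"gripper":0,"travel":[0,0,-0.01],"twist":0},{"gripper":0,"travel":[0,0,-0.02],"twist":0},{"gripper":0,"travel":[0,0,-0.03],"twist":0},{"gripper":0,"travel":[0,0,0],"twist":0}]'
```

```text
time_s: 6.72
ee_pos: [473.5, -361.9, 200.6]
ee_rot: [180.0, -0.1, 154.9]
force: [-1.4, -0.8, -0.4]
gripper_width: 45.2
time_s: 7.13
ee_pos: [473.6, -362.4, 201.6]
ee_rot: [-180.0, 0.1, 154.9]
force: [1.2, 1.9, 0.1]
gripper_width: 15.2
time_s: 7.55
ee_pos: [474.7, -363.3, 266.3]
ee_rot: [-179.9, 0.5, 154.9]
force: [0.3, -1.1, 0.1]
gripper_width: 14.8
```

```bash
python3 -c "
from h import *
go(596,70,350,136)"
```

```text
travel [ 0.073   0.4437 -0.0854] twist 0.3301881480949246 rows>= 10.975304079032695
```

```bash

python3 -m handwheel '[{"gripper":0,"travel":[0,0,-0.03],"twist":0},{"gripper":0,"travel":[0,0,-0.035],"twist":0},{"gripper":0,"travel":[0.003,0.015,-0.015],"twist":0},{"gripper":0,"travel":[0.005,0.03,-0.005],"twist":0},{"gripper":0,"travel":[0.006,0.036,0],"twist":0}]'
python3 -m handwheel '[{"gripper":0,"travel":[0.006,0.036,0],"twist":0},{"gripper":0,"travel":[0.006,0.036,0],"twist":0},{"gripper":0,"travel":[0.006,0.036,0],"twist":0},{"gripper":0,"travel":[0.006,0.036,0],"twist":0},{"gripper":0,"travel":[0.006,0.036,0],"twist":0}]'
python3 -m handwheel '[{"gripper":0,"travel":[0.006,0.036,0],"twist":0},{"gripper":0,"travel":[0.006,0.036,0],"twist":0},{"gripper":0,"travel":[0.006,0.036,0],"twist":0},{"gripper":0,"travel":[0.006,0.036,0],"twist":0},{"gripper":0,"travel":[0.005,0.03,0],"twist":0}]'
python3 -m handwheel '[{"gripper":0,"travel":[0,0.01,0],"twist":0.07},{"gripper":0,"travel":[0,0,0],"twist":0.1},{"gripper":0,"travel":[0,0,0],"twist":0.1},{"gripper":0,"travel":[0,0,0],"twist":0.06},{"gripper":0,"travel":[0,0,0],"twist":0}]'
python3 - <<'E'
from h import *
st();f=env.grab_frame("wrist");save(f,"w2.png")
for n,z in(("drawer_front",86),("long_bay",18),("small_bay",18)):
    for r in env.pinpoint("wrist",n)[:2]: print(n,r["confidence"],np.round(r["uv"]),onz(f,r["uv"],z).round(1))
go(616,79,260,136)
E
```

```text
time_s: 7.97
ee_pos: [495.1, -283.6, 348.0]
ee_rot: [-179.9, 0.3, 154.7]
force: [0.4, 0.6, -1.6]
gripper_width: 15.0
time_s: 8.38
ee_pos: [544.1, -105.5, 345.9]
ee_rot: [180.0, -0.0, 154.9]
force: [0.5, -0.2, -0.9]
gripper_width: 14.6
time_s: 8.8
ee_pos: [591.8, 65.1, 345.8]
ee_rot: [180.0, -0.0, 155.0]
force: [0.1, 0.1, -1.5]
gripper_width: 15.0
time_s: 9.22
ee_pos: [595.8, 72.0, 345.7]
ee_rot: [-180.0, -0.0, 136.0]
force: [0.3, 0.2, 0.2]
gripper_width: 15.0
t 9.2167 pos [595.8  72.  345.7] rot [-180.   -0.  136.] F [0.3 0.2 0.2] w 15.004289582768367
drawer_front 0.89 [246. 103.] [514.9 119.8  86. ]
long_bay 0.82 [291. 202.] [604.   84.8  18. ]
small_bay 0.62 [274. 228.] [612.6  53.6  18. ]
small_bay 0.59 [369.  60.] [557.2 226.9  18. ]
travel [-0.0094  0.0193  0.0858] twist 0.001121485410485947 rows>= 2.1202752280258297
```

View pics/w2.png

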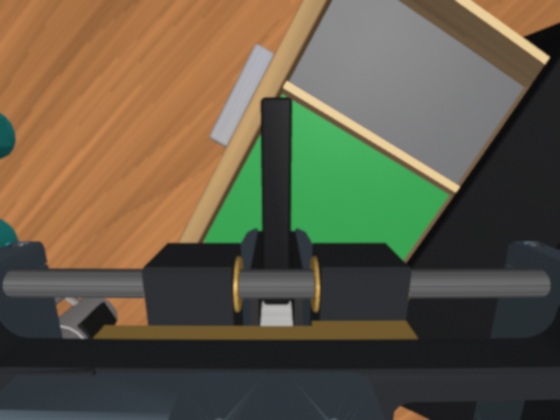

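```bash
python3 - <<'E'
from h import *
f=env.grab_frame("wrist");s=env.state()
T=R.from_euler("xyz",s["ee_rot"],degrees=True).as_matrix()
for z in(155,164,173,182):
    print(z,(T.T@(onz(f,(276,99),z)-s["ee_pos"])).round(1))
c,sn=np.cos(np.radians(16.3)),np.sin(np.radians(16.3))
def loc(p): d=p[:2]-np.array([514.5,122.5]); return np.array([c*d[0]+sn*d[1],-sn*d[0]+c*d[1]]).round(1)
for n,uv,z in(("div front",(285,90),58),("div back",(457,188),58),("panel in",(330,0),86),("panel in",(204,240),86),("case",(545,70),100),("case",(409,262),100),("Lwall",(547,60),60),("Lwall",(463,0),60),("pull l",(262,45),67),("pull r",(212,137),67)):
    p=onz(f,uv,z);print(n,p[:2].round(1),loc(p))
E
```

```text
155 [ 86.5   0.2 190.8]
164 [ 85.5   0.2 181.8]
173 [ 84.6   0.2 172.8]
182 [ 83.6   0.2 163.8]
div front [526.4 149.1] [18.9 22.2]
div back [688.8 202.5] [189.7  27.9]
panel in [507.7 208.2] [17.5 84.2]
panel in [565.8  19.8] [  20.4 -112.9]
case [642.6 282.3] [167.8 117.5]
case [688.2 127.5] [168.1 -43.9]
Lwall [654.3 316.6] [188.6 147. ]
Lwall [573.1 292. ] [103.8 146.2]
pull l [491.7 157.7] [-12.   40.2]
pull r [512.1  81. ] [-14.  -39.2]
```

```bash
python3 -c "
from h import *
go(619,81.7,224,136)"
```

```text
travel [-0.0096  0.0233  0.1218] twist 0.0009220941135098163 rows>= 2.9831857269237436
```

```bash

python3 -m handwheel '[{"gripper":0,"travel":[-0.005,0.012,0],"twist":0},{"gripper":0,"travel":[-0.0045,0.0115,0.01],"twist":0},{"gripper":0,"travel":[0,0,0.02],"twist":0},{"gripper":0,"travel":[0,0,0.025],"twist":0},{"gripper":0,"travel":[0,0,0.025],"twist":0}]'
python3 -m handwheel '[{"gripper":0,"travel":[0,0,0.02],"twist":0},{"gripper":0,"travel":[0,0,0.014],"twist":0},{"gripper":0,"travel":[0,0,0.007],"twist":0},{"gripper":0,"travel":[0,0,0.0],"twist":0},{"gripper":0,"travel":[0,0,0],"twist":0}]'
python3 -m handwheel '[{"gripper":0,"travel":[0,0,0.001],"twist":0},{"gripper":0,"travel":[0,0,0.001],"twist":0},{"gripper":0,"travel":[0,0,0],"twist":0}]'
```

```text
time_s: 9.88
ee_pos: [619.4, 82.0, 265.4]
ee_rot: [179.9, 0.1, 136.0]
force: [0.3, 0.1, -0.6]
gripper_width: 14.8
time_s: 10.3
ee_pos: [619.4, 82.0, 225.1]
ee_rot: [180.0, 0.0, 136.0]
force: [-0.7, 0.3, -1.1]
gripper_width: 14.7
time_s: 10.55
ee_pos: [619.3, 82.0, 223.6]
ee_rot: [179.9, 0.1, 136.0]
force: [-1.5, -0.9, -1.5]
gripper_width: 15.0
```

```bash

python3 -m handwheel '[{"gripper":0,"travel":[0,0,0.001],"twist":0},{"gripper":0,"travel":[0,0,0.001],"twist":0},{"gripper":0,"travel":[0,0,0],"twist":0}]'
python3 -m handwheel '[{"gripper":0,"travel":[0,0,0.001],"twist":0},{"gripper":0,"travel":[0,0,0.0005],"twist":0},{"gripper":0,"travel":[0,0,0],"twist":0}]'
```

```text
time_s: 10.8
ee_pos: [619.1, 82.1, 220.8]
ee_rot: [180.0, -0.0, 136.0]
force: [-0.4, 0.5, -1.5]
gripper_width: 14.6
time_s: 11.05
ee_pos: [619.2, 82.1, 219.7]
ee_rot: [180.0, 0.0, 136.0]
force: [-1.6, 0.0, 2.2]
gripper_width: 14.8
```

```bash

python3 -m handwheel '[{"gripper":0,"travel":[0,0,0.0005],"twist":0},{"gripper":0,"travel":[0,0,0],"twist":0}]'
python3 -m handwheel '[{"gripper":20,"travel":[0,0,0],"twist":0},{"gripper":30,"travel":[0,0,0],"twist":0},{"gripper":42,"travel":[0,0,0],"twist":0},{"gripper":42,"travel":[0,0,0],"twist":0}]'
python3 -m handwheel '[{"gripper":42,"travel":[0,0,-0.01],"twist":0},{"gripper":42,"travel":[0,0,-0.025],"twist":0},{"gripper":42,"travel":[0,0,-0.04],"twist":0},{"gripper":42,"travel":[0,0,-0.04],"twist":0},{"gripper":42,"travel":[0,0,0],"twist":0}]'
python3 - <<'E'
from h import *
st();f=env.grab_frame("top");save(f,"t3.png",(165,130,345,260),4)
go(506,-170,370,70)
E
```

```text
time_s: 11.22
ee_pos: [619.3, 82.2, 219.6]
ee_rot: [179.9, 0.0, 136.0]
force: [-0.8, 0.5, 4.6]
gripper_width: 14.8
time_s: 11.55
ee_pos: [619.1, 82.0, 218.4]
ee_rot: [-180.0, -0.0, 136.0]
force: [-0.2, -0.0, 0.3]
gripper_width: 35.6
time_s: 11.97
ee_pos: [621.0, 82.3, 343.1]
ee_rot: [179.3, 0.6, 136.0]
force: [0.8, -0.5, 1.6]
gripper_width: 38.1
t 11.9667 pos [621.   82.3 343.1] rot [179.3   0.6 136. ] F [ 0.8 -0.5  1.6] w 38.070695837033114
travel [-0.0932 -0.2605 -0.032 ] twist 1.1520778191787897 rows>= 6.678159389303889
```

View pics/t3.png

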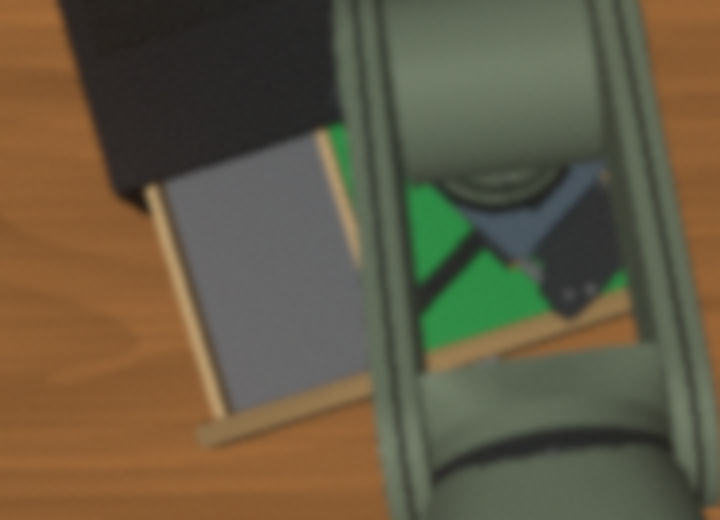

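The scoop's handle lies on the green floor; the arm hides the bowl (to be checked later). Now to the pitcher.

```bash
python3 -c "
from h import *
go(580,-188,350,160)"
```

```text
travel [-0.1588 -0.2222 -0.0112] twist -0.4187185076161068 rows>= 6.554918771008331
```

```bash

python3 -m handwheel '[{"gripper":60,"travel":[-0.015,-0.021,-0.005],"twist":0},{"gripper":80,"travel":[-0.022,-0.031,-0.005],"twist":0},{"gripper":85,"travel":[-0.022,-0.031,0],"twist":0},{"gripper":85,"travel":[-0.022,-0.031,0],"twist":0},{"gripper":85,"travel":[-0.022,-0.031,0],"twist":0}]'
python3 -m handwheel '[{"gripper":85,"travel":[-0.022,-0.031,0],"twist":0},{"gripper":85,"travel":[-0.022,-0.031,0],"twist":0},{"gripper":85,"travel":[-0.011,-0.015,0],"twist":-0.1},{"gripper":85,"travel":[0,0,0],"twist":-0.12},{"gripper":85,"travel":[0,0,0],"twist":-0.12}]'
python3 -m handwheel '[{"gripper":85,"travel":[0,0,0],"twist":-0.08},{"gripper":85,"travel":[0,0,0],"twist":0}]'
python3 - <<'E'
from h import *
st();f=env.grab_frame("wrist");save(f,"w4.png",(150,0,430,210),2.8)
for r in env.pinpoint("wrist","pitcher")[:3]: print(r["confidence"],np.round(r["uv"]),onz(f,r["uv"],0).round(1))
for r in env.trace("wrist","pitcher")[:3]: print(r["confidence"],np.round(r["uv"]),onz(f,r["uv"],30).round(1))
E
```

```text
time_s: 12.43
ee_pos: [591.7, -95.2, 343.0]
ee_rot: [-179.9, -0.1, 136.0]
force: [-0.1, 0.1, -0.7]
gripper_width: 68.4
time_s: 12.85
ee_pos: [577.9, -189.1, 342.6]
ee_rot: [-180.0, -0.1, 155.7]
force: [0.4, 0.0, -0.2]
gripper_width: 77.5
time_s: 13.02
ee_pos: [578.2, -187.7, 342.8]
ee_rot: [180.0, -0.1, 160.1]
force: [-0.1, 0.5, 0.6]
gripper_width: 77.7
t 13.0167 pos [ 578.2 -187.7  342.8] rot [ 1.800e+02 -1.000e-01  1.601e+02] F [-0.1  0.5  0.6] w 77.74758064547933
0.92 [218.  32.] [ 406.  -183.2    0. ]
0.9 [193. 253.] [ 601.2 -293.3    0. ]
0.72 [270. 172.] [ 546.  -182.3    0. ]
0.87 [275. 178.] [ 550.2 -178.8   30. ]
0.69 [214.  26.] [ 410.6 -183.1   30. ]
0.59 [168. 241.] [ 572.8 -299.9   30. ]
```

View pics/w4.png

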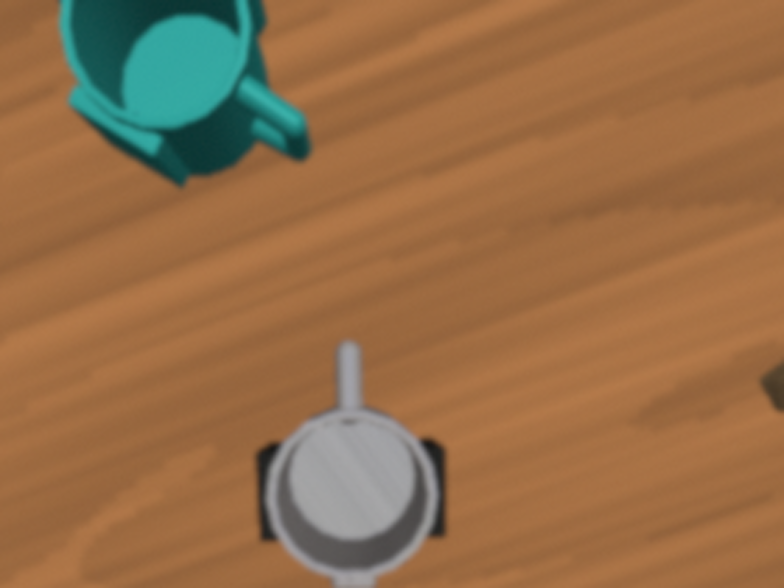

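The steel pitcher is aligned: pads left (265,490) and right (435,487) in the crop, handle straight up, rim centre (352,492). The turquoise one is clear of it.

```bash
python3 - <<'E'
from h import *
f=env.grab_frame("wrist")
q=lambda x,y:(150+x/2.8-.3,y/2.8-.3)
print(onz(f,q(352,492),60),onz(f,q(352,478),3))
P=(onz(f,q(352,492),60)+onz(f,q(352,478),3))/2
go(P[0],P[1],212,160.5)
E
```

```text
[ 545.08687532 -175.56759862   60.        ] [ 546.91735164 -176.29654433    3.        ]
travel [ 0.0343 -0.0005  0.1314] twist -0.008700915176195015 rows>= 3.2561167092223906
```

```bash

python3 -m handwheel '[{"gripper":90,"travel":[0.018,0,0.01],"twist":-0.009},{"gripper":90,"travel":[0.0163,-0.0005,0.015],"twist":0},{"gripper":90,"travel":[0,0,0.025],"twist":0},{"gripper":90,"travel":[0,0,0.02],"twist":0},{"gripper":90,"travel":[0,0,0],"twist":0}]' 25
python3 -c "
from h import *
st();go(546,-176,212,160.5)"
```

```text
time_s: 13.63
ee_pos: [544.6, -175.6, 270.1]
ee_rot: [180.0, -0.5, 160.5]
force: [-0.7, -0.2, 0.3]
gripper_width: 82.3
t 13.6333 pos [ 544.6 -175.6  270.1] rot [180.   -0.5 160.5] F [-0.7 -0.2  0.3] w 82.26806111651156
travel [-0.0019  0.0001  0.0581] twist 0.0008121575908735839 rows>= 1.3934028483929477
```

```bash

python3 -m handwheel '[{"gripper":90,"travel":[0,0,0.02],"twist":0},{"gripper":90,"travel":[0,0,0.022],"twist":0},{"gripper":90,"travel":[0,0,0.014],"twist":0},{"gripper":90,"travel":[0,0,0.004],"twist":0},{"gripper":90,"travel":[0,0,0],"twist":0}]'
python3 -m handwheel '[{"gripper":80,"travel":[0,0,0],"twist":0},{"gripper":72,"travel":[0,0,0],"twist":0},{"gripper":66,"travel":[0,0,0],"twist":0},{"gripper":60,"travel":[0,0,0],"twist":0},{"gripper":50,"travel":[0,0,0],"twist":0}]'
python3 -m handwheel '[{"gripper":30,"travel":[0,0,0],"twist":0},{"gripper":30,"travel":[0,0,0],"twist":0},{"gripper":30,"travel":[0,0,0],"twist":0}]'
```

```text
time_s: 14.05
ee_pos: [546.3, -176.3, 213.5]
ee_rot: [180.0, -0.1, 160.6]
force: [-0.1, 0.6, 0.4]
gripper_width: 82.1
time_s: 14.47
ee_pos: [546.4, -176.5, 214.8]
ee_rot: [-180.0, 0.1, 160.6]
force: [-1.3, 0.1, 2.9]
gripper_width: 58.2
time_s: 14.72
ee_pos: [546.4, -176.5, 214.7]
ee_rot: [-180.0, 0.1, 160.6]
force: [-1.4, -0.3, 5.9]
gripper_width: 58.2
```

```bash

python3 -m handwheel '[{"gripper":30,"travel":[0,0,-0.01],"twist":0},{"gripper":30,"travel":[0,0,-0.02],"twist":0},{"gripper":30,"travel":[0,0,-0.03],"twist":0},{"gripper":30,"travel":[0,0,-0.03],"twist":0},{"gripper":30,"travel":[0,0,-0.03],"twist":0}]'
python3 -m handwheel '[{"gripper":30,"travel":[0,0,-0.025],"twist":0},{"gripper":30,"travel":[0,0,-0.01],"twist":0},{"gripper":30,"travel":[0,0,0],"twist":0}]'
python3 -c "
from h import *
st();go(577,222.6,370,107)"
```

```text
time_s: 15.13
ee_pos: [545.7, -176.1, 334.9]
ee_rot: [180.0, -0.1, 160.6]
force: [0.3, 0.1, -2.9]
gripper_width: 57.7
time_s: 15.38
ee_pos: [546.4, -176.4, 371.4]
ee_rot: [180.0, 0.3, 160.6]
force: [0.2, 0.4, -2.3]
gripper_width: 58.1
t 15.3833 pos [ 546.4 -176.4  371.4] rot [180.    0.3 160.6] F [ 0.2  0.4 -2.3] w 58.102402773850066
travel [0.1038 0.3865 0.0009] twist 0.9352663524476594 rows>= 9.59656485309755
```

```bash

python3 -m handwheel '[{"gripper":30,"travel":[0.003,0.011,0],"twist":0},{"gripper":30,"travel":[0.006,0.022,0],"twist":0},{"gripper":30,"travel":[0.008,0.030,0],"twist":0},{"gripper":30,"travel":[0.008,0.030,0],"twist":0},{"gripper":30,"travel":[0.008,0.030,0],"twist":0}]'
python3 -m handwheel '[{"gripper":30,"travel":[0.008,0.030,0],"twist":0},{"gripper":30,"travel":[0.008,0.030,0],"twist":0},{"gripper":30,"travel":[0.008,0.030,0],"twist":0},{"gripper":30,"travel":[0.008,0.030,0],"twist":0},{"gripper":30,"travel":[0.008,0.030,0],"twist":0}]'
python3 -m handwheel '[{"gripper":30,"travel":[0.008,0.030,0],"twist":0},{"gripper":30,"travel":[0.008,0.030,0],"twist":0},{"gripper":30,"travel":[0.007,0.026,0],"twist":0},{"gripper":30,"travel":[0.006,0.020,0],"twist":0},{"gripper":30,"travel":[0.003,0.0085,0],"twist":0}]'
python3 -m handwheel '[{"gripper":30,"travel":[0,0,0],"twist":0.06},{"gripper":30,"travel":[0,0,0],"twist":0.1},{"gripper":30,"travel":[0,0,0],"twist":0.11},{"gripper":30,"travel":[0,0,0],"twist":0.11},{"gripper":30,"travel":[0,0,0],"twist":0.11}]'
python3 -m handwheel '[{"gripper":30,"travel":[0,0,0],"twist":0.11},{"gripper":30,"travel":[0,0,0],"twist":0.11},{"gripper":30,"travel":[0,0,0],"twist":0.11},{"gripper":30,"travel":[0,0,0],"twist":0.075},{"gripper":30,"travel":[0,0,0],"twist":0.04}]'
python3 - <<'E'
from h import *
st();f=env.grab_frame("wrist");save(f,"w5.png")
for n,z in(("drawer_front",86),("long_bay",18),("small_bay",18)):
    for r in env.pinpoint("wrist",n)[:2]: print(n,r["confidence"],np.round(r["uv"]),onz(f,r["uv"],z).round(1))
go(577,222.6,260,107)
E
```

```text
time_s: 15.8
ee_pos: [555.2, -47.5, 365.9]
ee_rot: [-180.0, -0.3, 160.5]
force: [0.1, 0.2, -2.3]
gripper_width: 57.9
time_s: 16.22
ee_pos: [567.1, 107.6, 365.9]
ee_rot: [-179.9, -0.3, 160.6]
force: [0.3, 0.0, -2.2]
gripper_width: 57.8
time_s: 16.63
ee_pos: [575.0, 227.2, 365.7]
ee_rot: [-179.9, -0.3, 160.7]
force: [0.1, 0.3, -1.6]
gripper_width: 58.4
time_s: 17.05
ee_pos: [575.3, 223.7, 366.6]
ee_rot: [-179.8, -0.1, 132.2]
force: [-0.1, 0.2, -1.4]
gripper_width: 57.8
time_s: 17.47
ee_pos: [575.3, 223.6, 366.6]
ee_rot: [-179.7, 0.0, 106.8]
force: [-0.6, -0.7, -2.1]
gripper_width: 57.6
t 17.4667 pos [575.3 223.6 366.6] rot [-179.7    0.   106.8] F [-0.6 -0.7 -2.1] w 57.6314144731716
small_bay 0.88 [262. 196.] [558.8 223.3  18. ]
travel [-0.0015  0.0013  0.1074] twist 0.0011115568686395887 rows>= 2.577026447786266
```

View pics/w5.png

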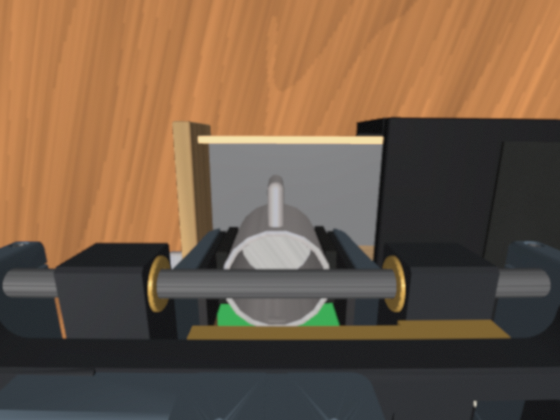

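```bash
python3 - <<'E'
from h import *
f=env.grab_frame("wrist");s=env.state()
T=R.from_euler("xyz",s["ee_rot"],degrees=True).as_matrix()
for n,uv,z in(("outer wall in top",(230,143),60),("outer wall in top",(370,143),60),("panel in top",(209,125),86),("floor/panel",(211,230),18),("case low",(378,230),88),("case up",(384,125),100),("div?",(368,248),58),("handle tip",(276,178),200),("rim c",(276,277),220)):
    print(n,(T.T@(onz(f,uv,z)-s["ee_pos"])).round(1)[:2])
E
```

```text
outer wall in top [ 61.6 -41.2]
outer wall in top [61.8 85. ]
panel in top [ 76.5 -53.9]
floor/panel [-33.3 -71.6]
case low [-11.6  89.2]
case up [76.2 83.1]
div? [-39.3  91.1]
handle tip [48.7  0.4]
rim c [7.1 0.4]
```

Wrist view: pitcher upright in the fingers over the grey bay, handle at (276,200) toward the outer wall (143 row), panel left (210), case right (383); clearances are about 15 mm or more everywhere.

```bash

python3 -m handwheel '[{"gripper":30,"travel":[0,0.003,0.012],"twist":0},{"gripper":30,"travel":[0,0,0.022],"twist":0},{"gripper":30,"travel":[0,0,0.028],"twist":0},{"gripper":30,"travel":[0,0,0.028],"twist":0},{"gripper":30,"travel":[0,0,0.018],"twist":0}]'
python3 -m handwheel '[{"gripper":30,"travel":[0,0,0.012],"twist":0},{"gripper":30,"travel":[0,0,0.004],"twist":0},{"gripper":30,"travel":[0,0,0.0],"twist":0},{"gripper":30,"travel":[0,0,0],"twist":0}]'
python3 -m handwheel '[{"gripper":30,"travel":[0,0,0.001],"twist":0},{"gripper":30,"travel":[0,0,0.001],"twist":0},{"gripper":30,"travel":[0,0,0],"twist":0}]'
```

```text
time_s: 18.13
ee_pos: [577.9, 224.5, 257.0]
ee_rot: [-179.7, 0.0, 107.0]
force: [-0.2, -0.4, -1.0]
gripper_width: 57.8
time_s: 18.47
ee_pos: [579.0, 225.0, 244.8]
ee_rot: [180.0, -0.0, 107.0]
force: [0.3, -0.9, -1.1]
gripper_width: 57.8
time_s: 18.72
ee_pos: [578.9, 225.0, 243.5]
ee_rot: [179.9, -0.0, 107.0]
force: [-0.3, 0.1, -1.7]
gripper_width: 57.9
```

```bash

python3 -m handwheel '[{"gripper":30,"travel":[0,0,0.003],"twist":0},{"gripper":30,"travel":[0,0,0.002],"twist":0},{"gripper":30,"travel":[0,0,0.002],"twist":0},{"gripper":30,"travel":[0,0,0.001],"twist":0},{"gripper":30,"travel":[0,0,0],"twist":0}]'
python3 -m handwheel '[{"gripper":30,"travel":[0,0,0.001],"twist":0},{"gripper":30,"travel":[0,0,0.001],"twist":0},{"gripper":30,"travel":[0,0,0],"twist":0}]'
```

```text
time_s: 19.13
ee_pos: [578.7, 224.9, 234.4]
ee_rot: [-180.0, -0.0, 107.0]
force: [-0.2, -0.4, -1.6]
gripper_width: 58.3
time_s: 19.38
ee_pos: [578.8, 225.0, 232.8]
ee_rot: [180.0, -0.0, 107.0]
force: [0.1, 0.5, -2.2]
gripper_width: 57.7
```

```bash

python3 -m handwheel '[{"gripper":30,"travel":[0,0,0.001],"twist":0},{"gripper":30,"travel":[0,0,0],"twist":0},{"gripper":30,"travel":[0,0,0],"twist":0}]'
python3 -m handwheel '[{"gripper":30,"travel":[0,0,0.001],"twist":0},{"gripper":30,"travel":[0,0,0],"twist":0},{"gripper":30,"travel":[0,0,0],"twist":0}]'
```

```text
time_s: 19.63
ee_pos: [578.9, 225.0, 232.8]
ee_rot: [179.9, -0.0, 107.0]
force: [-2.0, -0.1, 5.2]
gripper_width: 58.0
time_s: 19.88
ee_pos: [579.3, 225.1, 232.7]
ee_rot: [179.8, -0.0, 107.0]
force: [-1.1, -0.6, 9.5]
gripper_width: 58.0
```

Floor contact. Open, lift and look.

```bash

python3 -m handwheel '[{"gripper":66,"travel":[0,0,0],"twist":0},{"gripper":70,"travel":[0,0,0],"twist":0},{"gripper":76,"travel":[0,0,0],"twist":0},{"gripper":80,"travel":[0,0,0],"twist":0},{"gripper":80,"travel":[0,0,0],"twist":0}]'
python3 -m handwheel '[{"gripper":80,"travel":[0,0,-0.008],"twist":0},{"gripper":80,"travel":[0,0,-0.02],"twist":0},{"gripper":80,"travel":[0,0,-0.03],"twist":0},{"gripper":80,"travel":[0,0,-0.035],"twist":0},{"gripper":80,"travel":[0,0,-0.035],"twist":0}]'
python3 -m handwheel '[{"gripper":80,"travel":[0,0,-0.01],"twist":0},{"gripper":80,"travel":[-0.01,-0.02,0],"twist":0},{"gripper":80,"travel":[-0.01,-0.03,0],"twist":0},{"gripper":80,"travel":[-0.01,-0.035,0],"twist":0},{"gripper":60,"travel":[-0.01,-0.035,0],"twist":0}]'
python3 -m handwheel '[{"gripper":40,"travel":[-0.01,-0.035,0],"twist":0},{"gripper":20,"travel":[-0.01,-0.035,0],"twist":0},{"gripper":0,"travel":[-0.01,-0.03,0],"twist":0},{"gripper":0,"travel":[0,0,0],"twist":0},{"gripper":0,"travel":[0,0,0],"twist":0}]'
python3 - <<'E'
from h import *
st();f=env.grab_frame("wrist");g=env.grab_frame("scene")
a=cv2.resize(g["frame"][180:330,220:380],(560,525),interpolation=cv2.INTER_CUBIC)
b=f["frame"][:280,:]
b=cv2.resize(b,(560,280))
t=env.grab_frame("top")["frame"][120:270,160:350];t=cv2.resize(t,(560,442))
cv2.imwrite("pics/c6.png",np.vstack([b,a])[:,:,::-1]);cv2.imwrite("pics/c6.png",cv2.resize(np.hstack([np.vstack([b,a]),np.vstack([t,np.zeros((363,560,3),np.uint8)])]),(800,575))[:,:,::-1])
E
```

```text
time_s: 20.3
ee_pos: [578.7, 224.9, 230.3]
ee_rot: [-180.0, -0.0, 107.0]
force: [0.5, 0.2, -0.4]
gripper_width: 72.8
time_s: 20.72
ee_pos: [578.5, 224.8, 360.2]
ee_rot: [-179.9, -0.0, 107.0]
force: [0.6, 1.9, -0.7]
gripper_width: 73.0
time_s: 21.13
ee_pos: [474.5, 150.8, 368.6]
ee_rot: [-180.0, 0.0, 107.0]
force: [-0.5, -0.6, 0.1]
gripper_width: 68.5
time_s: 21.55
ee_pos: [387.8, 93.0, 369.3]
ee_rot: [179.9, -0.0, 106.9]
force: [0.3, -1.1, 0.1]
gripper_width: 35.3
t 21.55 pos [387.8  93.  369.3] rot [179.9  -0.  106.9] F [ 0.3 -1.1  0.1] w 35.342593161542446
```

View pics/c6.png

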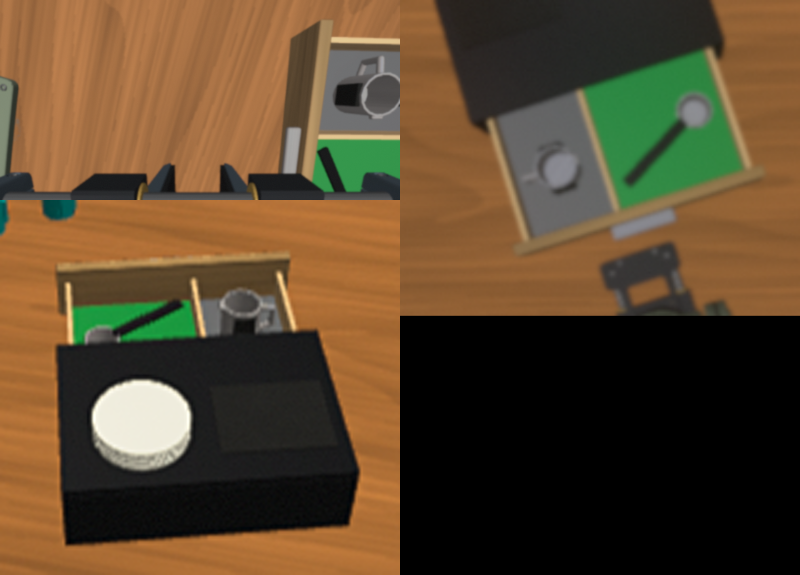

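Checks: scoop lies flat on the green floor, well inside; pitcher stands upright in the grey bay; drawer unmoved. Now to push on the middle of the pull with closed fingers.

```bash
python3 -c "
from h import *
go(440,100,242,107)"
```

```text
travel [-0.009   0.0494  0.1272] twist 0.000494530812080228 rows>= 3.2795025047152153
```

```bash

python3 -m handwheel '[{"gripper":0,"travel":[-0.003,0.015,0.01],"twist":0},{"gripper":0,"travel":[-0.003,0.02,0.02],"twist":0},{"gripper":0,"travel":[-0.003,0.014,0.03],"twist":0},{"gripper":0,"travel":[0,0,0.03],"twist":0},{"gripper":0,"travel":[0,0,0.025],"twist":0}]'
python3 -m handwheel '[{"gripper":0,"travel":[0,0,0.012],"twist":0},{"gripper":0,"travel":[0,0,0],"twist":0},{"gripper":0,"travel":[0,0,0],"twist":0}]'
python3 -m handwheel '[{"gripper":0,"travel":[0,0.008,0],"twist":0},{"gripper":0,"travel":[0,0.010,0],"twist":0},{"gripper":0,"travel":[0,0.008,0],"twist":0},{"gripper":0,"travel":[0,0.006,0],"twist":0},{"gripper":0,"travel":[0,0.004,0],"twist":0}]'
python3 -m handwheel '[{"gripper":0,"travel":[0,0.004,0],"twist":0},{"gripper":0,"travel":[0,0.004,0],"twist":0},{"gripper":0,"travel":[0,0.004,0],"twist":0},{"gripper":0,"travel":[0,0.004,0],"twist":0},{"gripper":0,"travel":[0,0.004,0],"twist":0}]'
python3 -c "
from h import *
st()"
```

```text
time_s: 22.12
ee_pos: [440.1, 100.1, 251.6]
ee_rot: [-180.0, -0.0, 107.1]
force: [-0.1, 0.6, -1.3]
gripper_width: 0.3
time_s: 22.37
ee_pos: [439.3, 99.9, 241.1]
ee_rot: [-179.9, -0.0, 107.0]
force: [0.6, 0.2, -0.5]
gripper_width: 0.4
time_s: 22.78
ee_pos: [474.2, 110.3, 242.4]
ee_rot: [179.9, 0.0, 107.0]
force: [-0.3, 0.2, 0.1]
gripper_width: 0.6
time_s: 23.2
ee_pos: [491.8, 115.7, 241.6]
ee_rot: [-179.9, -0.0, 107.0]
force: [-1.7, -1.0, 1.1]
gripper_width: 0.3
t 23.2 pos [491.8 115.7 241.6] rot [-179.9   -0.   107. ] F [-1.7 -1.   1.1] w 0.3062518405347222
```

Contact made (~2 N). Continuing at 50 mm/s.

```bash

python3 -m handwheel '[{"gripper":0,"travel":[0,0.004,0],"twist":0},{"gripper":0,"travel":[0,0.004,0],"twist":0},{"gripper":0,"travel":[0,0.004,0],"twist":0},{"gripper":0,"travel":[0,0.004,0],"twist":0},{"gripper":0,"travel":[0,0.004,0],"twist":0}]'
python3 -m handwheel '[{"gripper":0,"travel":[0,0.004,0],"twist":0},{"gripper":0,"travel":[0,0.004,0],"twist":0},{"gripper":0,"travel":[0,0.004,0],"twist":0},{"gripper":0,"travel":[0,0.004,0],"twist":0},{"gripper":0,"travel":[0,0.004,0],"twist":0}]'
python3 -m handwheel '[{"gripper":0,"travel":[0,0.004,0],"twist":0},{"gripper":0,"travel":[0,0.004,0],"twist":0},{"gripper":0,"travel":[0,0.004,0],"twist":0},{"gripper":0,"travel":[0,0.004,0],"twist":0},{"gripper":0,"travel":[0,0.004,0],"twist":0}]'
python3 -m handwheel '[{"gripper":0,"travel":[0,0.004,0],"twist":0},{"gripper":0,"travel":[0,0.004,0],"twist":0},{"gripper":0,"travel":[0,0.004,0],"twist":0},{"gripper":0,"travel":[0,0.004,0],"twist":0},{"gripper":0,"travel":[0,0.004,0],"twist":0}]'
python3 -m handwheel '[{"gripper":0,"travel":[0,0.004,0],"twist":0},{"gripper":0,"travel":[0,0.004,0],"twist":0},{"gripper":0,"travel":[0,0.004,0],"twist":0},{"gripper":0,"travel":[0,0.004,0],"twist":0},{"gripper":0,"travel":[0,0.004,0],"twist":0}]'
python3 - <<'E'
from h import *
f=env.grab_frame("scene");save(f,"s7.png",(220,150,400,330),3.3)
E
```

```text
time_s: 23.62
ee_pos: [511.3, 121.6, 241.6]
ee_rot: [-180.0, 0.0, 107.0]
force: [-1.3, -2.2, 0.2]
gripper_width: 0.6
time_s: 24.03
ee_pos: [530.5, 127.5, 241.7]
ee_rot: [-180.0, -0.0, 107.0]
force: [-1.5, -1.9, -0.4]
gripper_width: 0.4
time_s: 24.45
ee_pos: [549.7, 133.4, 241.7]
ee_rot: [-180.0, -0.0, 107.0]
force: [-1.2, -0.5, -0.3]
gripper_width: 0.4
time_s: 24.87
ee_pos: [568.8, 139.2, 241.8]
ee_rot: [180.0, -0.0, 107.0]
force: [-1.2, -1.6, 0.3]
gripper_width: 0.4
time_s: 25.28
ee_pos: [587.9, 145.1, 241.8]
ee_rot: [180.0, -0.0, 107.0]
force: [-1.5, -1.9, 0.8]
gripper_width: 0.2
```

View pics/s7.png

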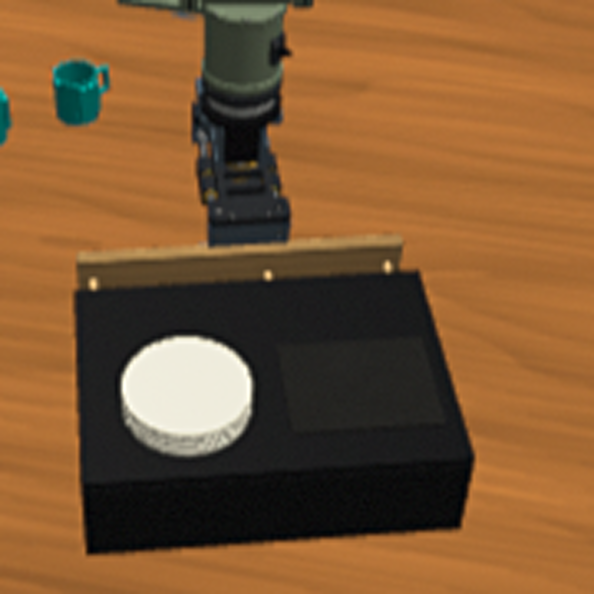

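Drawer is moving straight, about 45 mm left; body clears the case and saucers.

```bash

python3 -m handwheel '[{"gripper":0,"travel":[0,0.004,0],"twist":0},{"gripper":0,"travel":[0,0.004,0],"twist":0},{"gripper":0,"travel":[0,0.004,0],"twist":0},{"gripper":0,"travel":[0,0.004,0],"twist":0},{"gripper":0,"travel":[0,0.004,0],"twist":0}]'
python3 -m handwheel '[{"gripper":0,"travel":[0,0.004,0],"twist":0},{"gripper":0,"travel":[0,0.003,0],"twist":0},{"gripper":0,"travel":[0,0.003,0],"twist":0},{"gripper":0,"travel":[0,0.002,0],"twist":0},{"gripper":0,"travel":[0,0.002,0],"twist":0}]'
python3 -m handwheel '[{"gripper":0,"travel":[0,0.0015,0],"twist":0},{"gripper":0,"travel":[0,0.0015,0],"twist":0},{"gripper":0,"travel":[0,0.0015,0],"twist":0}]'
```

```text
time_s: 25.75
ee_pos: [607.1, 151.0, 241.8]
ee_rot: [180.0, -0.0, 107.0]
force: [-1.4, -1.0, 1.6]
gripper_width: 0.1
time_s: 26.17
ee_pos: [620.3, 155.0, 241.8]
ee_rot: [180.0, -0.0, 107.0]
force: [-1.1, -1.6, 1.2]
gripper_width: 0.6
time_s: 26.42
ee_pos: [624.4, 156.2, 241.8]
ee_rot: [180.0, -0.0, 107.0]
force: [-1.6, -1.3, 1.5]
gripper_width: 0.8
```

```bash

python3 -m handwheel '[{"gripper":0,"travel":[0,0.0015,0],"twist":0},{"gripper":0,"travel":[0,0.0015,0],"twist":0},{"gripper":0,"travel":[0,0.0015,0],"twist":0}]'
python3 -m handwheel '[{"gripper":0,"travel":[0,0.001,0],"twist":0},{"gripper":0,"travel":[0,0.001,0],"twist":0},{"gripper":0,"travel":[0,0.001,0],"twist":0}]'
```

```text
time_s: 26.67
ee_pos: [628.8, 157.6, 241.8]
ee_rot: [180.0, -0.0, 107.0]
force: [-1.1, -1.4, 1.0]
gripper_width: 0.5
time_s: 26.92
ee_pos: [631.6, 158.4, 241.7]
ee_rot: [180.0, -0.0, 107.0]
force: [-0.7, -1.0, 1.3]
gripper_width: 0.6
```

```bash

python3 -m handwheel '[{"gripper":0,"travel":[0,0.001,0],"twist":0},{"gripper":0,"travel":[0,0.001,0],"twist":0},{"gripper":0,"travel":[0,0.0,0],"twist":0}]'
python3 -m handwheel '[{"gripper":0,"travel":[0,0.001,0],"twist":0},{"gripper":0,"travel":[0,0.001,0],"twist":0},{"gripper":0,"travel":[0,0.0,0],"twist":0}]'
```

```text
time_s: 27.17
ee_pos: [633.7, 159.1, 241.7]
ee_rot: [180.0, -0.0, 107.0]
force: [0.1, -0.2, 1.0]
gripper_width: -0.0
time_s: 27.42
ee_pos: [635.5, 159.7, 241.7]
ee_rot: [180.0, -0.0, 107.0]
force: [-1.1, -1.5, 0.3]
gripper_width: 0.3
```

```bash

python3 -m handwheel '[{"gripper":0,"travel":[0,0.001,0],"twist":0},{"gripper":0,"travel":[0,0.001,0],"twist":0},{"gripper":0,"travel":[0,0.0,0],"twist":0}]'
python3 -m handwheel '[{"gripper":0,"travel":[0,0.001,0],"twist":0},{"gripper":0,"travel":[0,0.001,0],"twist":0},{"gripper":0,"travel":[0,0.0,0],"twist":0}]'
```

```text
time_s: 27.67
ee_pos: [636.7, 160.0, 241.7]
ee_rot: [-179.8, -0.0, 107.0]
force: [-3.0, -2.9, 2.2]
gripper_width: 0.6
time_s: 27.92
ee_pos: [637.5, 160.2, 241.7]
ee_rot: [-179.6, -0.0, 107.0]
force: [-8.6, -3.7, 6.9]
gripper_width: 0.1
```

Stop reached (about 10 N, no more travel). Backing off straight, then verifying.

```bash

python3 -m handwheel '[{"gripper":0,"travel":[0,-0.005,0],"twist":0},{"gripper":0,"travel":[0,-0.015,0],"twist":0},{"gripper":0,"travel":[0,-0.03,0],"twist":0},{"gripper":0,"travel":[0,-0.035,0],"twist":0},{"gripper":0,"travel":[0,-0.035,0],"twist":0}]'
python3 -m handwheel '[{"gripper":0,"travel":[0,-0.03,-0.02],"twist":0},{"gripper":0,"travel":[0,-0.01,-0.035],"twist":0},{"gripper":0,"travel":[0,0,-0.035],"twist":0},{"gripper":0,"travel":[0,0,-0.03],"twist":0},{"gripper":0,"travel":[0,0,0],"twist":0}]'
python3 - <<'E'
from h import *
st();g=env.grab_frame("scene");t=env.grab_frame("top")
a=cv2.resize(g["frame"][150:330,130:440],(790,459));b=cv2.resize(t["frame"][60:310,90:480],(790,506))
cv2.imwrite("pics/z.png",cv2.resize(np.vstack([a,b]),(490,600))[:,:,::-1])
for c,f in(("top",t),("scene",g)):
  for n,z in(("drawer_front",86),("cabinet",0),("tamper",0),("jar",0),("mug",0)):
    for r in env.pinpoint(c,n)[:1]: print(c,n,round(r["confidence"],2),onz(f,r["uv"],z)[:2].round(1))
f=env.grab_frame("wrist")
for r in env.pinpoint("wrist","drawer_front")[:1]: print("wrist",r["confidence"],onz(f,r["uv"],86).round(1))
E
```

```text
time_s: 28.33
ee_pos: [523.9, 125.7, 241.7]
ee_rot: [179.8, -0.0, 107.0]
force: [-0.2, -0.5, 0.1]
gripper_width: 0.7
time_s: 28.75
ee_pos: [487.8, 114.5, 368.4]
ee_rot: [179.1, 0.0, 107.0]
force: [0.8, 1.0, -0.3]
gripper_width: 0.4
t 28.75 pos [487.8 114.5 368.4] rot [179.1   0.  107. ] F [ 0.8  1.  -0.3] w 0.4046229008740023
top drawer_front 0.84 [663.5 165.6]
top cabinet 0.75 [681.4 175.7]
top tamper 0.98 [ 739.  -127.6]
top jar 0.84 [ 712.3 -267.9]
top mug 0.77 [465.2 556.9]
scene drawer_front 0.37 [655.5 170.5]
scene cabinet 0.65 [685.7 164.3]
scene tamper 0.67 [ 732.4 -126.2]
scene jar 0.64 [ 715.1 -259.8]
scene mug 0.83 [451.7 552.3]
wrist 0.84 [659.6 167.4  86. ]
```

View pics/z.png

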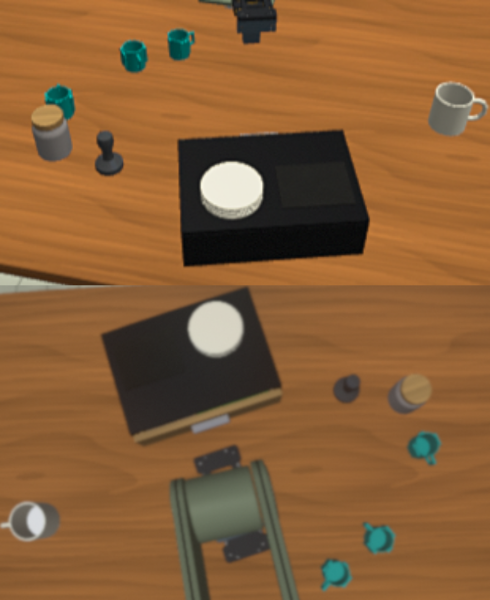

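```bash
python3 -c "
from h import *
print(env.job_done());st()"
```

```text
the job is handed in; nothing more can be done
None
the job is handed in; nothing more can be done
```

The scoop and the steel pitcher are put away, the drawer is shut, and the job was handed in after about 29 s of robot time, against the 72 s limit.

- **Scoop:** I set it down on light floor contact (about 5 N) in the green compartment. The views before closing showed it lying flat on its bowl, clear of the walls.
- **Pitcher:** I gripped it by its pads and set it down on floor contact (about 10 N) in the grey compartment. The same views showed it standing upright with its handle towards the outer wall.
- **Drawer:** I pushed it on the middle of the pull with about 2 N, slowing towards the end. I stopped when the force rose to about 10 N with almost no further travel.

**Last checks:**
- In the last top and scene pictures the drawer front sits against the case.
- The tamper, jar and mug show no visible change. Their network positions differ by up to about 12 mm from the first readings, which is about the networks' own scatter.
- The three turquoise look-alikes were not touched.
- The front-to-cabinet offset from the network points in the top view came out at about 20 mm, where 15 mm is nominal. The push distance of about 155 mm was a few mm more than the opening of about 150 mm I had measured, so I trusted the push distance and the force at the stop.
- The inside of the drawer cannot be seen once it is shut, so the pitcher's upright stance after closing is inferred from the steady push force, not seen.

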